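# Put the keyed spacer collars away on their stands

## Task

The three D-bore spacer collars are stacked on the square-footed spindle. Take the stack apart and put each collar on the stand whose round base is as wide as the collar, turned so that the flat in its bore meets the flat on the post and it drops fully down, flat on the base, then let go. Do not shift the jar, the roll of tape or the battery that stand among them.

Things in the scene. Friction and masses are not known exactly. Their poses are not given: they have to be found in the camera images.
- spindle: fixed transport spindle holding the stack: grey square foot plate 80 x 80 x 6 mm with an upright D-shaped post (radius 12 mm, flat 5 mm from the centre on its +x side), post top 56 mm above the bench; origin at the centre of the underside of the foot, z up. Collars lift straight up off it
- collar_small: loose aluminium spacer collar, small: 42 mm outer diameter, 20 mm high, 50 g; origin at the centre of its underside, z up. D-shaped bore right through: radius 14.5 mm, flat 7.5 mm from the centre on its +x side (a dark line on the top runs from that flat to the rim). Starts as the top of the stack (underside 46 mm above the bench)
- collar_medium: loose aluminium spacer collar, medium: 54 mm outer diameter, 20 mm high, 90 g; origin at the centre of its underside, z up. D-shaped bore right through: radius 14.5 mm, flat 7.5 mm from the centre on its +x side (a dark line on the top runs from that flat to the rim). Starts as the middle of the stack (underside 26 mm above the bench)
- collar_large: loose aluminium spacer collar, large: 66 mm outer diameter, 20 mm high, 150 g; origin at the centre of its underside, z up. D-shaped bore right through: radius 14.5 mm, flat 7.5 mm from the centre on its +x side (a dark line on the top runs from that flat to the rim). Starts as the bottom of the stack (underside 6 mm above the bench)
- stand_small: fixed stand of the small collar: round dark base 42 mm wide, 6 mm thick; origin under its centre, on the bench. D-shaped post, radius 12 mm, flat 5 mm from the centre on its +x side, top 22 mm above the bench, 2 mm chamfer. A collar goes down only with its bore flat (+x) facing as the post flat does (2.5 mm play, about 14 degrees either way); seated, its underside is 6 mm above the bench
- stand_medium: fixed stand of the medium collar: round dark base 54 mm wide, 6 mm thick; origin under its centre, on the bench. D-shaped post, radius 12 mm, flat 5 mm from the centre on its +x side, top 22 mm above the bench, 2 mm chamfer. A collar goes down only with its bore flat (+x) facing as the post flat does (2.5 mm play, about 14 degrees either way); seated, its underside is 6 mm above the bench
- stand_large: fixed stand of the large collar: round dark base 66 mm wide, 6 mm thick; origin under its centre, on the bench. D-shaped post, radius 12 mm, flat 5 mm from the centre on its +x side, top 22 mm above the bench, 2 mm chamfer. A collar goes down only with its bore flat (+x) facing as the post flat does (2.5 mm play, about 14 degrees either way); seated, its underside is 6 mm above the bench
- jar: bystander: closed round jar with a yellow lid, 54 mm in diameter, 38 mm high, loose; origin at the centre of its underside
- tape: bystander: black roll of tape lying flat, about 61 mm in diameter, 19 mm high, loose; origin at the centre of its underside
- battery: bystander: battery lying on its side, 50 mm long along its y axis, 15 mm thick, loose; origin under its centre
Mind the look-alikes: they are no part of the job. What is shaped like the stand_small but turquoise is not meant.

How it is judged:
By the outcome, as a careful person would: the job done as asked, in the order asked, and still so for the second after the job is handed in, with the robot touching nothing.
It also fails if it takes over 86 s, if anything falls off the work surface, if the arm or the gripper's body presses on something with over 40 N, if the wrist force passes 120 N, or if a joint passes its speed limit or range.

## Robot

A 6-joint arm with a two-finger parallel gripper is mounted at the origin on a cart in front of the work surface, level with it; the furniture and walls round the work are solid. World frame = base frame: x ahead of the robot, y to its left, z up, the work surface at z = 0. Lengths are in m, angles in rad, forces in N, time in s.
With the tool pointing down it reaches from about 0.35 to 0.775 m from the base axis. Payload 7.3 kg.
Tool frame: the origin (TCP) lies between the finger pads; the fingertips stand 8 mm ahead of it and the grasp point (between the pads) lies 11 mm behind it (bot.tip_extent is the distance from the TCP to the fingertips, in m); z points along the fingers, y is the direction in which the jaws open and shut (so a half turn about z gives the same grasp; the last joint's range is limited). The gripper opens to 92 mm and grips with 3 to 60 N. Pads are 19 mm wide; open, the fingers measure 130 mm over their backs; the gripper's body (75 mm by 190 mm) begins 47 mm behind the grasp point.
Start: joints at [1.119, 0.342, 1.524, -0, 1.275, -0.146], TCP at [0.158, 0.501, 0.235] pointing down, gripper open.
Joint ranges: [-2.53, 2.53], [-0.77, 2.02], [0.04, 2.7], [-1, 4.14], [0.28, 2.66], [-3.11, 3.11]. Speed limits (rad/s): [2.57, 2.57, 3.14, 3.14, 3.14, 3.14].

## Interface

Orientations are given as a unit quaternion [x, y, z, w].
In Python, from station import bot gives the robot as it stands.
- The arm moves only by the tool carry_out, never from a script. Its argument "steps" is a list of rows, each an object of numbers: "dx", "dy", "dz": the shift along the tool's x, y, z in m; "rx", "ry", "rz": the turn, a rotation vector about the tool's x, y, z in degrees; "grip": the opening, from 0 (shut) to 1 (fully open). A call has 1 to 8 rows; each row is the pose to reach, as a shift and turn from the pose commanded when the call began, along the tool's axes at that moment; what a row does not reach only later rows make up. A row lasts 1/12 s, in which the tool goes at most 41.7 mm and 7.16 degrees, less where a joint would pass 70% of its speed; a pose out of reach is approached as far as the arm can. A call with a gripper value outside its range is refused whole. The fingers move at their own pace and stop on an object; the grip force is fixed at half the most. Time passes only in rows, so rows that repeat a pose let the fingers close. It gives the time, the measured TCP pose, the force and the opening at its end, in the units of the state.
- bot.state(): the state, without advancing time (a new reading comes with each control period).
- bot.capture(name): name is "scene" or "top" or "wrist"; returns (picture, depth): 384x512x3 uint8, red, green, blue; 384x512 float32, m along the optical axis (not along the pixel's ray), 0 where there is no reading.
- bot.calibration(name): a dict with "vertical_fov" (degrees; the focal length in pixels is half the picture's height over the tangent of half this angle, whatever the lens; pixels are square), "cx", "cy" (the principal point, pixels), "origin" and "orientation" of the camera in the world. Camera axes: x right, y down, z forward; pixel columns grow to the right and rows downward; lengths in m; the calibration is good to about 2 mm. The wrist camera is an equidistant fisheye: a pixel r from the principal point sees the ray r / f radians off the axis. A picture is of the moment at which its call begins: read the wrist's pose just before it. calibration takes no time and is no camera call; for the wrist camera it gives the pose at the moment of the call.
- bot.finish_job(): hands the job in, once; it reports no verdict.
Trained networks look in the newest picture that a camera, given by its name, has taken for a name from the list of things; names that differ only in an ending like _2 or _b are one class to them, and where a whole thing is asked for, a point or a joint stands for the part that bears it (a point fixed in the world has none). Each returns a list of dicts, best first, with "score" (0 to 1); they miss things now and then, are a little off and sometimes report something else, mostly with a low value. They report only what shows in the picture. A call takes as long as a camera call. They do not tell look-alikes from the thing itself.
- bot.search_frame(camera, target): "point" ([row, column] as shares, 0 to 1, of the picture: columns of its width, rows of its height, amid what is visible of it).
- bot.place_of(camera, target): "point" ([row, column] as shares, 0 to 1, of the picture: columns of its width, rows of its height: a listed point, or the origin of a listed thing).
The state is a dict: "t": time; "q": joint angles; "joint_vel": joint speeds; "tau": joint torques, N m; "position": TCP position; "ee_rot": TCP orientation; "force": force on the tool from outside, world axes, zero at the start; "torque": the same for the moment, N m; "gripper_width": finger opening in m.
Only numpy, scipy, OpenCV 4.12 (cv2) and the standard library are available. Lean on these libraries where they do the work, as an engineer would, in place of code of your own. Each camera call takes 0.05 s, during which the arm holds its last target.

## Working session

There is one attempt and no reset: what is moved stays moved. The work goes in short steps, Python scripts to look and compute and a tool call to move; the robot and the scene stay as the last step left them, time stands still between calls to the robot, and variables do not carry over. Pictures are saved under pics/ and viewed, and the job is handed in when it is done.

Besides the shell and the picture viewer there is one more tool, called after "Call:" as name([rows], argument=value, ...), one row to a line, values as JSON. carry_out: Moves the arm, as the interface text tells. Its arguments: {"type":"object","properties":{"steps":{"type":"array"}},"required":["steps"]}

```bash
mkdir -p pics; ls; python3 - <<'E'
from station import bot
import cv2,json,numpy as np
print(bot.state())
for n in ["scene","top","wrist"]:
    c=bot.calibration(n);print(n,c)
    p,d=bot.capture(n)
    cv2.imwrite(f"pics/{n}0.png",p[:,:,::-1]); np.save(f"{n}0.npy",d)
E
```

```text
pics
{'t': 0.0, 'q': array([ 1.11901514e+00,  3.42760607e-01,  1.52505108e+00, -1.19217287e-05,
        1.27538278e+00, -1.45992059e-01]), 'joint_vel': array([ 0.00057193,  0.00013689,  0.00221425,  0.00120555,  0.0014364 ,
       -0.00060755]), 'tau': array([-5.51544508e-04, -4.31241131e+01, -2.44224590e+01,  7.17566279e-02,
        5.58353914e-02, -1.20331633e-04]), 'position': array([0.15784798, 0.50028254, 0.2340134 ]), 'ee_rot': array([ 1.52297793e-01,  9.88334326e-01, -7.67080327e-04, -2.30384548e-04]), 'force': array([-0.10497038,  0.019491  , -0.30413874]), 'torque': array([-0.02538719,  0.01105186,  0.00365949]), 'gripper_width': 0.0919068532505508}
scene {'vertical_fov': 51.42747436232835, 'cx': 252.19363722575588, 'cy': 195.4743372340031, 'origin': array([-0.00473994, -0.48453259,  0.48282334]), 'orientation': array([ 0.79550926, -0.3345507 ,  0.1832479 , -0.47080893])}
top {'vertical_fov': 46.16111777557511, 'cx': 253.6724485958011, 'cy': 195.19277219197926, 'origin': array([0.43288812, 0.03112382, 1.04469062]), 'orientation': array([-0.69922579,  0.71410413, -0.02780753,  0.01911346])}
wrist {'vertical_fov': 65.70646984690485, 'cx': 255.1008814861562, 'cy': 197.04246827383963, 'origin': array([0.08525298, 0.52355501, 0.38344033]), 'orientation': array([0.79838064, 0.58549268, 0.08307992, 0.11350948])}
```

View pics/scene0.png

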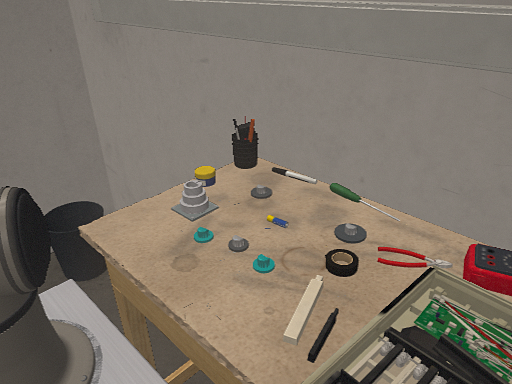

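View pics/top0.png

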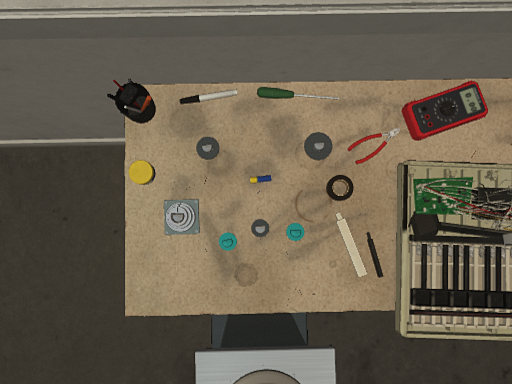

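View pics/wrist0.png

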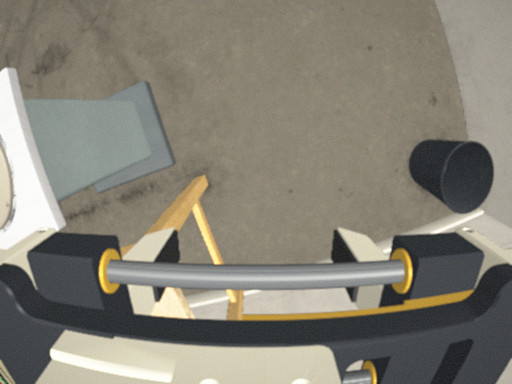

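The top view shows the stack at (182,216). The dark grey round stands are at (207,148), (318,146) and (260,228). The turquoise look-alikes at (228,241) and (295,231) are not meant. The jar is at (141,172), the tape at (340,187) and the battery at (261,180). Next I'll enlarge the view and measure.

```bash
cat > h.py <<'E'
import numpy as np,cv2
from scipy.spatial.transform import Rotation as R
def ray(c,u,v,fish=False):
    f=192/np.tan(np.radians(c['vertical_fov'])/2)
    x=np.array([u-c['cx'],v-c['cy']],float)
    if fish:
        r=np.hypot(*x); th=r/f; d=np.array([*(x/max(r,1e-9)*np.sin(th)),np.cos(th)])
    else: d=np.array([*(x/f),1.])
    return R.from_quat(c['orientation']).apply(d)
def atz(c,u,v,z,fish=False):
    d=ray(c,u,v,fish); o=np.array(c['origin']); return o+d*(z-o[2])/d[2]
def proj(c,P,fish=False):
    f=192/np.tan(np.radians(c['vertical_fov'])/2)
    p=R.from_quat(c['orientation']).inv().apply(np.atleast_2d(P)-c['origin'])
    if fish:
        rr=np.hypot(p[:,0],p[:,1]); th=np.arctan2(rr,p[:,2]); k=f*th/rr
        return np.c_[c['cx']+k*p[:,0],c['cy']+k*p[:,1]]
    return np.c_[c['cx']+f*p[:,0]/p[:,2],c['cy']+f*p[:,1]/p[:,2]]
def rectify(img,c,cx,cy,half,z,s,fish=False):
    # top-down metric view: image up=+x, left=+y ; s px/m
    n=int(2*half*s); jj,ii=np.meshgrid(np.arange(n),np.arange(n))
    X=cx+half-(ii+.5)/s; Y=cy+half-(jj+.5)/s
    uv=proj(c,np.c_[X.ravel(),Y.ravel(),np.full(n*n,z)],fish).astype(np.float32)
    return cv2.remap(img,uv[:,0].reshape(n,n),uv[:,1].reshape(n,n),cv2.INTER_CUBIC)
E
python3 - <<'E'
from h import *
from station import bot
c=bot.calibration("top")
for n,u,v,z in [("spin",182,216,.066),("med",207,148,.006),("lar",318,146,.006),("sma",260,228,.006),("tq1",228,241,.006),("tq2",295,231,.006),("jar",141,172,.038),("tape",340,187,.019),("bat",261,180,.015)]:
    print(n,atz(c,u,v,z).round(3))
im=cv2.imread("pics/top0.png")
a=[cv2.resize(im[v-28:v+28,u-28:u+28],(380,280) if 0 else (280,280),interpolation=cv2.INTER_CUBIC) for u,v in [(182,216),(207,148),(318,146),(260,228)]]
cv2.imwrite("pics/crop0.png",np.vstack([np.hstack(a[:2]),np.hstack(a[2:])]))
E
```

```text
spin [0.456 0.175 0.066]
med [0.614 0.124 0.006]
lar [ 0.614 -0.135  0.006]
sma [0.426 0.005 0.006]
tq1 [0.398 0.079 0.006]
tq2 [ 0.417 -0.076  0.006]
jar [0.557 0.269 0.038]
tape [ 0.516 -0.18   0.019]
bat [0.536 0.    0.015]
```

View pics/crop0.png

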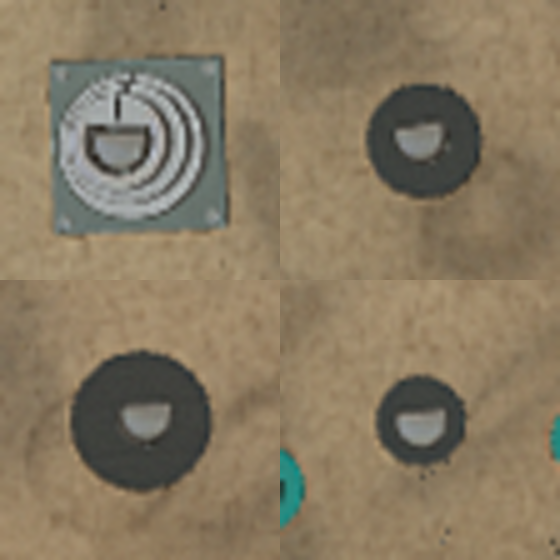

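Going by base width, (207,148) is the medium stand, (318,146) the large and (260,228) the small. Their post flats face roughly +x, the same way as the collars. I'll measure them more finely.

```bash
python3 - <<'E'
from h import *
from station import bot
c=bot.calibration("top"); im=cv2.imread("pics/top0.png")
tiles=[]
for n,x,y,z,zp in [("spin",.456,.175,.006,.066),("med",.614,.124,.006,.022),("lar",.614,-.135,.006,.022),("sma",.426,.005,.006,.022)]:
    s=4000
    a=rectify(im,c,x,y,.05,z,s)
    g=cv2.cvtColor(a,cv2.COLOR_BGR2GRAY)
    if n!="spin":
        hsv=cv2.cvtColor(a,cv2.COLOR_BGR2HSV)
        m=((hsv[...,1]<70)).astype(np.uint8)
        m=cv2.morphologyEx(m,cv2.MORPH_OPEN,np.ones((15,15)))
        k,l,st,ce=cv2.connectedComponentsWithStats(m)
        i=1+np.argmin(np.hypot(*(ce[1:]-200).T)); cs=max(cv2.findContours((l==i).astype(np.uint8),0,1)[0],key=cv2.contourArea)
        (u,v),(w,h),an=cv2.fitEllipse(cs)
        print(n,"base centre",(x+.05-v/s).round(4),(y+.05-u/s).round(4),"diam mm",w/s*1e3,h/s*1e3)
    b=rectify(im,c,x,y,.025 if n!="spin" else .05,zp,s*2 if n!="spin" else s)
    if n!="spin":
        m=(cv2.cvtColor(b,cv2.COLOR_BGR2GRAY)>110).astype(np.uint8)
        k,l,st,ce=cv2.connectedComponentsWithStats(m); i=l[int(200),200] or 1+np.argmax(st[1:,4])
        mm=cv2.moments((l==i).astype(np.uint8))
        th=.5*np.degrees(np.arctan2(2*mm['mu11'],mm['mu20']-mm['mu02']))
        print("  post yaw est (long axis) ccw deg",-th, st[i],"blob centroid", (x+.025-ce[i][1]/8000).round(4),(y+.025-ce[i][0]/8000).round(4))
        # expect centroid shift for radius12 flat5
    tiles.append(cv2.resize(b,(300,300)))
cv2.imwrite("pics/rect0.png",np.vstack([np.hstack(tiles[:2]),np.hstack(tiles[2:])]))
E
```

```text
Traceback (most recent call last):
AttributeError: 'float' object has no attribute 'round'
```

```bash
cat > m.py <<'E'
from h import *
from station import bot
c=bot.calibration("top"); im=cv2.imread("pics/top0.png")
tiles=[]
for n,x,y,z,zp in [("spin",.456,.175,.006,.066),("med",.614,.124,.006,.022),("lar",.614,-.135,.006,.022),("sma",.426,.005,.006,.022)]:
    s=4000
    a=rectify(im,c,x,y,.05,z,s)
    hsv=cv2.cvtColor(a,cv2.COLOR_BGR2HSV)
    m=((hsv[...,1]<70)).astype(np.uint8)
    m=cv2.morphologyEx(m,cv2.MORPH_OPEN,np.ones((15,15)))
    k,l,st,ce=cv2.connectedComponentsWithStats(m)
    i=1+np.argmin(np.hypot(*(ce[1:]-200).T)); cs=max(cv2.findContours((l==i).astype(np.uint8),0,1)[0],key=cv2.contourArea)
    (u,v),(w,h),an=cv2.minAreaRect(cs) if n=="spin" else cv2.fitEllipse(cs)
    print(n,"base centre %.4f %.4f"%(x+.05-v/s,y+.05-u/s),"diam mm",w/s*1e3,h/s*1e3,an)
    b=rectify(im,c,x,y,.025 if n!="spin" else .05,zp,s*2 if n!="spin" else s)
    if n!="spin":
        m=(cv2.cvtColor(b,cv2.COLOR_BGR2GRAY)>110).astype(np.uint8)
        m&=(cv2.cvtColor(b,cv2.COLOR_BGR2HSV)[...,1]<50).astype(np.uint8)
        k,l,st,ce=cv2.connectedComponentsWithStats(m); i=1+np.argmax(st[1:,4])
        mm=cv2.moments((l==i).astype(np.uint8),True)
        th=.5*np.degrees(np.arctan2(2*mm['mu11'],mm['mu20']-mm['mu02']))
        print("  post yaw ccw deg %.1f"%-th, st[i]/8,"blob centroid %.4f %.4f"%(x+.025-ce[i][1]/8000,y+.025-ce[i][0]/8000))
    tiles.append(cv2.resize(b,(300,300)))
cv2.imwrite("pics/rect0.png",np.vstack([np.hstack(tiles[:2]),np.hstack(tiles[2:])]))
E
python3 m.py
```

```text
spin base centre 0.4562 0.1851 diam mm 81.60905456542969 80.61168670654297 89.40933990478516
med base centre 0.6151 0.1231 diam mm 53.6748161315918 53.944515228271484 152.86386108398438
  post yaw ccw deg 7.6 [  14.75    19.75    20.375   15.    1805.875] blob centroid 0.6122 0.1234
lar base centre 0.6147 -0.1343 diam mm 65.29157257080078 65.74767303466797 77.13457489013672
  post yaw ccw deg 5.3 [  13.5     20.375   21.375   14.75  1904.875] blob centroid 0.6120 -0.1342
sma base centre 0.4266 0.0053 diam mm 41.537899017333984 41.981712341308594 149.68386840820312
  post yaw ccw deg 3.3 [  13.625   19.875   21.25    15.125 1949.125] blob centroid 0.4239 0.0056
```

View pics/rect0.png

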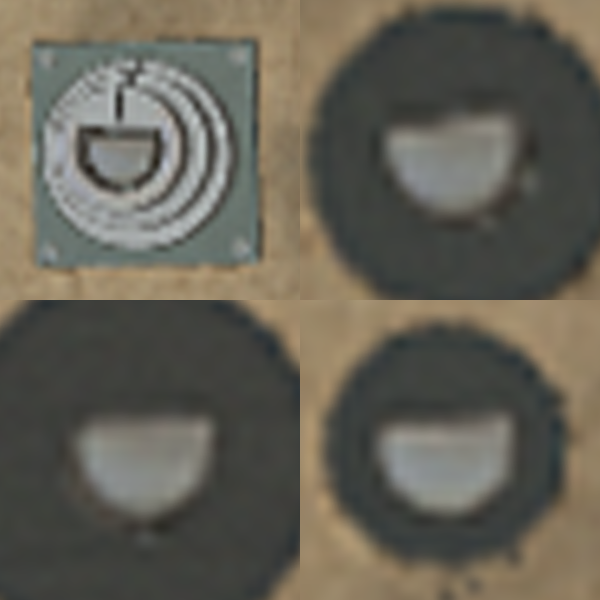

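```bash
cat >> h.py <<'E'
def delta(s,pos,yaw):
    """tool axes: yaw= world angle of tool y minus 90deg. returns shift (tool axes, m) and rotvec deg"""
    T=R.from_quat(s['ee_rot']); G=R.from_euler('z',yaw,degrees=True)*R.from_matrix(np.array([[-1,0,0],[0,1,0],[0,0,-1.]]))
    return T.inv().apply(np.array(pos)-s['position']), (T.inv()*G).as_rotvec(degrees=True)
def wristcal(s,c):
    T=R.from_quat(s['ee_rot']); return T.inv().apply(np.array(c['origin'])-s['position']), T.inv()*R.from_quat(c['orientation'])
E
python3 - <<'E'
from h import *
from station import bot
s=bot.state(); c=bot.calibration("wrist"); o,r=wristcal(s,c)
print(o,r.as_matrix().round(3), r.as_quat())
print(proj(c,s['position'],True))
G=R.from_matrix(np.diag([-1,1,-1.]))
for p in [(.456,.185,.2),(.52,.185,.2),(.54,.185,.16)]:
    c2=dict(c); c2['origin']=np.array(p)+G.apply(o); c2['orientation']=(G*r).as_quat()
    print(p,c2['origin'],proj(c2,[(.456,.185,.066),(.4266,.0053,.022),(.615,.123,.022)],True).round(0))
    print(delta(s,p,0))
E
```

```text
[ 7.62792799e-02  8.51727850e-05 -1.49303269e-01] [[ 0.    -0.96  -0.279]
 [ 1.     0.     0.001]
 [-0.001 -0.279  0.96 ]] [-0.09994373 -0.09912788  0.69995605  0.70017601]
[[254.59231458 253.49221041]]
(0.456, 0.185, 0.2) [0.37972072 0.18508517 0.34930327] [[255. 191.]
 [106. 159.]
 [208. 298.]]
(array([-0.37921532, -0.21097399,  0.03439024]), array([ -0.06311591,  -0.01960895, -17.52014857]))
(0.52, 0.185, 0.2) [0.44372072 0.18508517 0.34930327] [[255. 126.]
 [103. 106.]
 [205. 256.]]
(array([-0.44024643, -0.19170738,  0.03435798]), array([ -0.06311591,  -0.01960895, -17.52014857]))
(0.54, 0.185, 0.16) [0.46372072 0.18508517 0.30930327] [[255. 104.]
 [ 85.  88.]
 [198. 256.]]
(array([-0.45932545, -0.1856411 ,  0.07434787]), array([ -0.06311591,  -0.01960895, -17.52014857]))
```

Call:
carry_out([
  {"dx":-0.379,"dy":-0.211,"dz":0.034,"rz":-17.5},
  {"dx":-0.379,"dy":-0.211,"dz":0.034,"rz":-17.5},
  {"dx":-0.379,"dy":-0.211,"dz":0.034,"rz":-17.5},
  {"dx":-0.379,"dy":-0.211,"dz":0.034,"rz":-17.5},
  {"dx":-0.379,"dy":-0.211,"dz":0.034,"rz":-17.5},
  {"dx":-0.379,"dy":-0.211,"dz":0.034,"rz":-17.5},
  {"dx":-0.379,"dy":-0.211,"dz":0.034,"rz":-17.5},
  {"dx":-0.379,"dy":-0.211,"dz":0.034,"rz":-17.5},
])

```text
invalid input at $.steps[0]: expected keys dx, dy, dz, rx, ry, rz, grip
```

```bash
python3 - <<'E'
from h import *
from station import bot
s=bot.state(); print(s['t'],s['position'],delta(s,(.456,.185,.2),0))
E
```

```text
0.15 [0.1579052  0.500382   0.23421486] (array([-0.37921532, -0.21097399,  0.03439024]), array([ -0.06311591,  -0.01960895, -17.52014857]))
```

Call:
carry_out([
  {"dx":-0.379,"dy":-0.211,"dz":0.034,"rx":0,"ry":0,"rz":-17.5,"grip":1},
  {"dx":-0.379,"dy":-0.211,"dz":0.034,"rx":0,"ry":0,"rz":-17.5,"grip":1},
  {"dx":-0.379,"dy":-0.211,"dz":0.034,"rx":0,"ry":0,"rz":-17.5,"grip":1},
  {"dx":-0.379,"dy":-0.211,"dz":0.034,"rx":0,"ry":0,"rz":-17.5,"grip":1},
  {"dx":-0.379,"dy":-0.211,"dz":0.034,"rx":0,"ry":0,"rz":-17.5,"grip":1},
  {"dx":-0.379,"dy":-0.211,"dz":0.034,"rx":0,"ry":0,"rz":-17.5,"grip":1},
  {"dx":-0.379,"dy":-0.211,"dz":0.034,"rx":0,"ry":0,"rz":-17.5,"grip":1},
  {"dx":-0.379,"dy":-0.211,"dz":0.034,"rx":0,"ry":0,"rz":-17.5,"grip":1},
])

```text
t: 0.82
position: [0.3814, 0.2636, 0.2092]
ee_rot: [0.0, 1.0, 0.0, 0.0]
force: [0.5, 0.9, 0.5]
gripper_width: 0.092
```

```bash
python3 - <<'E'
from h import *
from station import bot
s=bot.state(); print(s['t'],s['position'],delta(s,(.456,.185,.2),0))
E
```

```text
0.8167 [0.38143203 0.26357744 0.20920907] (array([-0.07458781, -0.07855938,  0.00920253]), array([ 0.00780265,  0.00319333, -0.01484184]))
```

Call:
carry_out([
  {"dx":-0.07,"dy":-0.074,"dz":0.008,"rx":0,"ry":0,"rz":0,"grip":1},
  {"dx":-0.07,"dy":-0.074,"dz":0.008,"rx":0,"ry":0,"rz":0,"grip":1},
  {"dx":-0.07,"dy":-0.074,"dz":0.008,"rx":0,"ry":0,"rz":0,"grip":1},
  {"dx":-0.07,"dy":-0.074,"dz":0.008,"rx":0,"ry":0,"rz":0,"grip":1},
  {"dx":-0.07,"dy":-0.074,"dz":0.008,"rx":0,"ry":0,"rz":0,"grip":1},
])

```text
t: 1.23
position: [0.4506, 0.1905, 0.2008]
ee_rot: [0.001, 1.0, 0.0, -0.001]
force: [-1.1, 0.5, -0.1]
gripper_width: 0.0918
```

```bash
cat > w.py <<'E'
import sys
from h import *
from station import bot
name=sys.argv[1]
s=bot.state(); c=bot.calibration("wrist"); p,d=bot.capture("wrist"); p=p[:,:,::-1].copy()
cv2.imwrite(f"pics/{name}.png",p)
import pickle; pickle.dump((s,c,p,d),open(name+".pkl","wb"))
print(s['t'],s['position'],R.from_quat(s['ee_rot']).as_matrix().round(4)[:,1])
E
python3 w.py w1; python3 - <<'E'
from h import *
import pickle
s,c,p,d=pickle.load(open("w1.pkl","rb"))
t=[]
for z in (.066,.046,.026,.006):
    a=rectify(p,c,.456,.185,.05,z,3000,True)
    for k in (150,): cv2.line(a,(0,k),(300,k),(0,0,255),1);cv2.line(a,(k,0),(k,300),(0,0,255),1)
    t.append(a)
cv2.imwrite("pics/w1r.png",np.vstack([np.hstack(t[:2]),np.hstack(t[2:])]))
E
```

```text
1.2333 [0.45063938 0.19052117 0.20084712] [0.003 1.    0.   ]
```

View pics/w1.png

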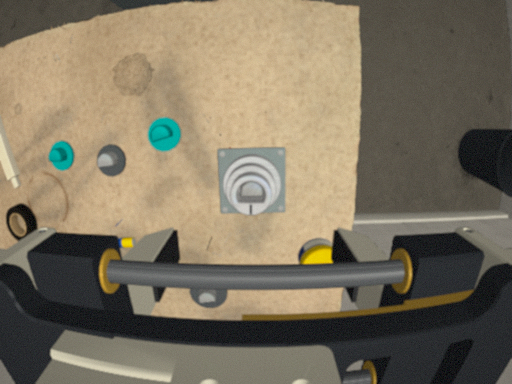

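View pics/w1r.png

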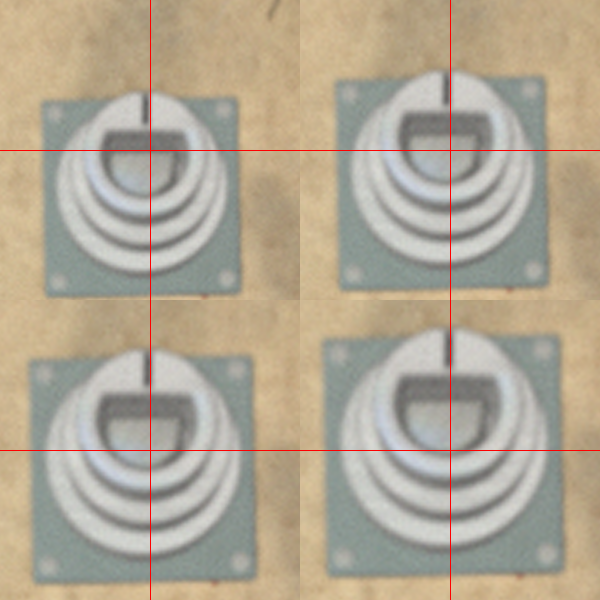

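The wrist view shows the stack at (252,182), flats facing +x and yaw about 0. Correcting the position and going down.

Call:
carry_out([
  {"dx":0.001,"dy":0.002,"dz":0.0,"rx":0,"ry":0,"rz":0,"grip":0.75},
  {"dx":0.001,"dy":0.002,"dz":0.03,"rx":0,"ry":0,"rz":0,"grip":0.75},
  {"dx":0.001,"dy":0.002,"dz":0.07,"rx":0,"ry":0,"rz":0,"grip":0.75},
  {"dx":0.001,"dy":0.002,"dz":0.11,"rx":0,"ry":0,"rz":0,"grip":0.75},
  {"dx":0.001,"dy":0.002,"dz":0.12,"rx":0,"ry":0,"rz":0,"grip":0.75},
  {"dx":0.001,"dy":0.002,"dz":0.12,"rx":0,"ry":0,"rz":0,"grip":0.75},
  {"dx":0.001,"dy":0.002,"dz":0.12,"rx":0,"ry":0,"rz":0,"grip":0.75},
])

```text
t: 1.87
position: [0.4489, 0.1944, 0.0815]
ee_rot: [-0.001, 1.0, 0.0, -0.0]
force: [0.4, 0.1, 0.0]
gripper_width: 0.0685
```

```bash
python3 w.py w2; python3 - <<'E'
from station import bot
import cv2
p,d=bot.capture("scene"); cv2.imwrite("pics/s2.png",cv2.resize(p[140:260,140:300,::-1],(800,600),interpolation=cv2.INTER_CUBIC))
print(bot.state()['position'])
E
```

```text
1.8667 [0.44890527 0.19438879 0.08151868] [-1.5e-03  1.0e+00  1.0e-04]
[0.45024555 0.19428117 0.08289006]
```

View pics/s2.png

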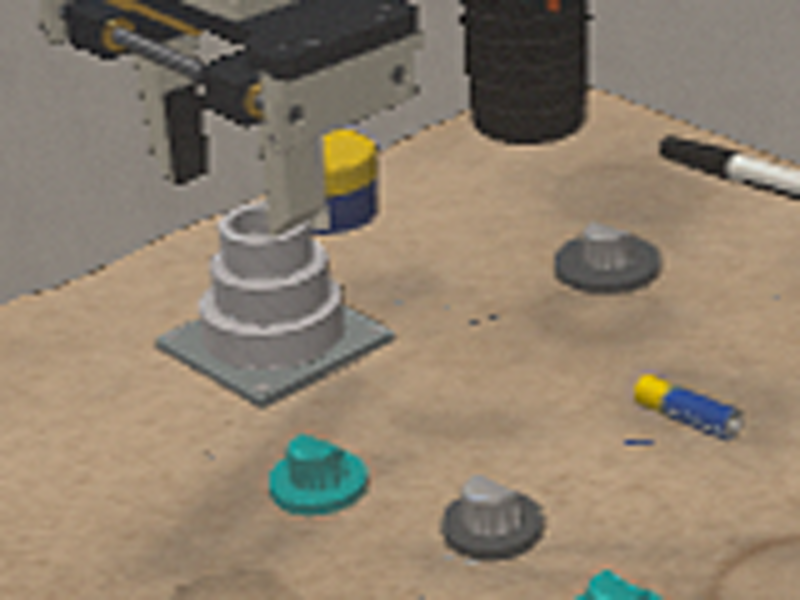

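View pics/w2.png

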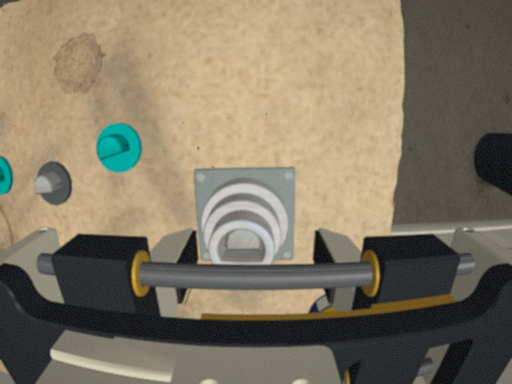

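```bash
cat > circ.py <<'E'
import sys,pickle
from h import *
# usage: circ.py name x y z half -> rectified picture with grid lines at centre
n,x,y,z,h,out=sys.argv[1],*map(float,sys.argv[2:6]),sys.argv[6]
s,c,p,d=pickle.load(open(n+".pkl","rb"))
a=rectify(p,c,x,y,h,z,300/h,True)
cv2.line(a,(0,300),(600,300),(0,0,255),1);cv2.line(a,(300,0),(300,600),(0,0,255),1)
cv2.imwrite(f"pics/{out}.png",a)
E
python3 circ.py w2 .455 .187 .066 .03 w2c; python3 - <<'E'
from station import bot
for i in range(1): print(bot.state()['position'])
E
```

```text
[0.45024555 0.19428117 0.08289006]
```

View pics/w2c.png

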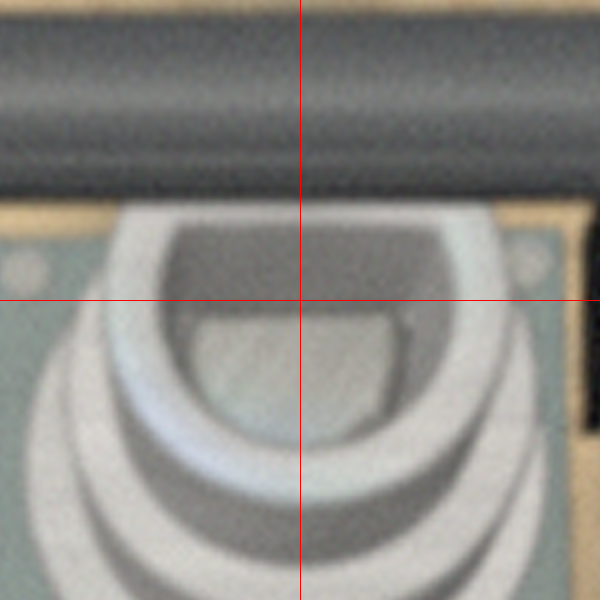

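Collar centre is about (0.4555, 0.1864). I'll line up, go down to TCP z about 0.056 and close.

Call:
carry_out([
  {"dx":-0.005,"dy":-0.008,"dz":0.0,"rx":0,"ry":0,"rz":0,"grip":0.75},
  {"dx":-0.005,"dy":-0.008,"dz":0.015,"rx":0,"ry":0,"rz":0,"grip":0.75},
  {"dx":-0.005,"dy":-0.008,"dz":0.026,"rx":0,"ry":0,"rz":0,"grip":0.75},
  {"dx":-0.005,"dy":-0.008,"dz":0.026,"rx":0,"ry":0,"rz":0,"grip":0.75},
  {"dx":-0.005,"dy":-0.008,"dz":0.026,"rx":0,"ry":0,"rz":0,"grip":0.75},
])

```text
t: 2.38
position: [0.455, 0.185, 0.0561]
ee_rot: [0.0, 1.0, 0.0, 0.0]
force: [-0.1, -0.5, 0.0]
gripper_width: 0.0693
```

```bash
python3 w.py w3; python3 - <<'E'
from station import bot
import cv2
p,d=bot.capture("scene"); cv2.imwrite("pics/s3.png",cv2.resize(p[140:260,140:300,::-1],(800,600),interpolation=cv2.INTER_CUBIC))
s=bot.state();print(s['position'],s['force'])
E
```

```text
2.3833 [0.45504544 0.18503978 0.05607593] [6.e-04 1.e+00 2.e-04]
[0.45535626 0.18529649 0.05644771] [-0.029739    0.11321054 -0.23730348]
```

View pics/s3.png

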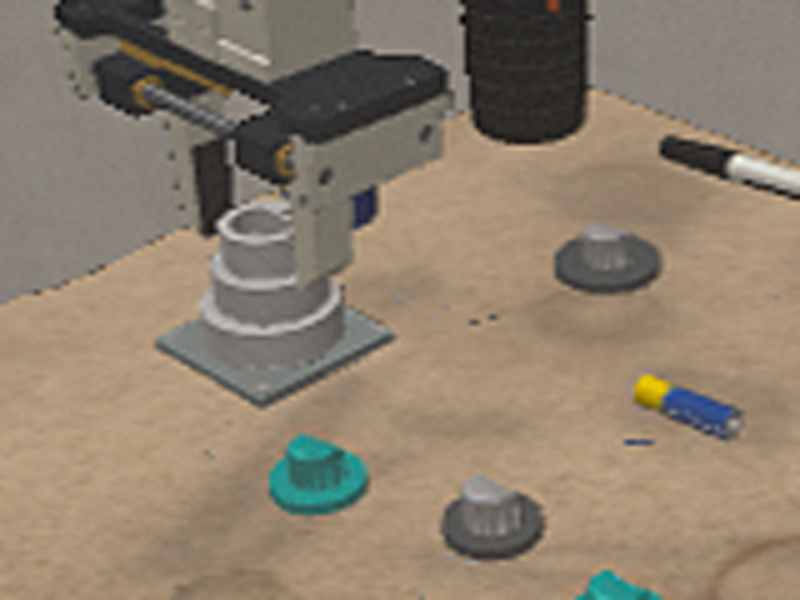

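Call:
carry_out([
  {"dx":0,"dy":0.001,"dz":0.0,"rx":0,"ry":0,"rz":0,"grip":0.3},
  {"dx":0,"dy":0.001,"dz":0.0,"rx":0,"ry":0,"rz":0,"grip":0.3},
  {"dx":0,"dy":0.001,"dz":0.0,"rx":0,"ry":0,"rz":0,"grip":0.3},
  {"dx":0,"dy":0.001,"dz":0.0,"rx":0,"ry":0,"rz":0,"grip":0.3},
  {"dx":0,"dy":0.001,"dz":0.0,"rx":0,"ry":0,"rz":0,"grip":0.3},
  {"dx":0,"dy":0.001,"dz":0.0,"rx":0,"ry":0,"rz":0,"grip":0.3},
])

```text
t: 2.98
position: [0.4546, 0.1864, 0.0555]
ee_rot: [0.0, 1.0, 0.0, 0.0]
force: [0.0, 0.5, 0.8]
gripper_width: 0.0409
```

Gripped at 41 mm. Lifting, then across to the small stand.

Call:
carry_out([
  {"dx":0,"dy":0,"dz":-0.02,"rx":0,"ry":0,"rz":0,"grip":0.3},
  {"dx":0,"dy":0,"dz":-0.06,"rx":0,"ry":0,"rz":0,"grip":0.3},
  {"dx":0,"dy":0,"dz":-0.1,"rx":0,"ry":0,"rz":0,"grip":0.3},
  {"dx":0.01,"dy":-0.04,"dz":-0.1,"rx":0,"ry":0,"rz":0,"grip":0.3},
  {"dx":0.03,"dy":-0.18,"dz":-0.1,"rx":0,"ry":0,"rz":0,"grip":0.3},
  {"dx":0.03,"dy":-0.18,"dz":-0.1,"rx":0,"ry":0,"rz":0,"grip":0.3},
  {"dx":0.03,"dy":-0.18,"dz":-0.1,"rx":0,"ry":0,"rz":0,"grip":0.3},
  {"dx":0.03,"dy":-0.18,"dz":-0.1,"rx":0,"ry":0,"rz":0,"grip":0.3},
])

```text
t: 3.65
position: [0.4234, 0.0028, 0.1554]
ee_rot: [0.001, 1.0, -0.001, -0.0]
force: [0.9, 1.1, -1.1]
gripper_width: 0.041
```

```bash
python3 w.py w4; python3 circ.py w4 .4266 .0053 .006 .03 w4a; python3 circ.py w4 .4266 .0053 .022 .03 w4b;python3 - <<'E'
import cv2,numpy as np
from station import bot
p,d=bot.capture("scene"); cv2.imwrite("pics/s4.png",p[:,:,::-1])
a=[cv2.resize(cv2.imread(f"pics/{n}.png"),(400,400)) for n in("w4a","w4b")]
cv2.imwrite("pics/w4r.png",np.hstack(a))
s=bot.state();print(s['position'],s['force'],s['gripper_width'])
E
```

```text
3.65 [0.42341958 0.00284959 0.15539803] [ 0.0021  1.     -0.0011]
[0.4240074  0.00389171 0.15538215] [-0.25590638  0.23732878 -0.79209707] 0.04094462745872866
```

View pics/w4.png

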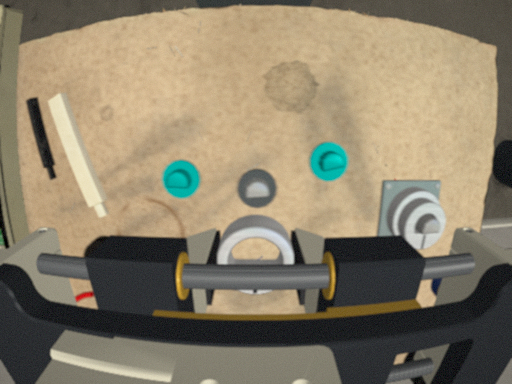

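View pics/w4r.png

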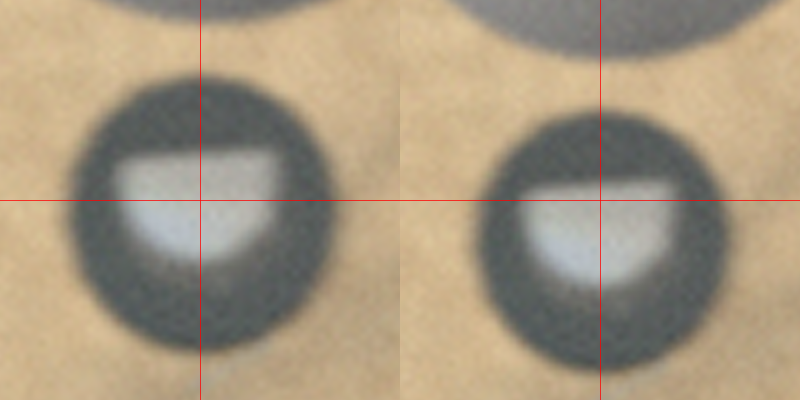

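View pics/s4.png

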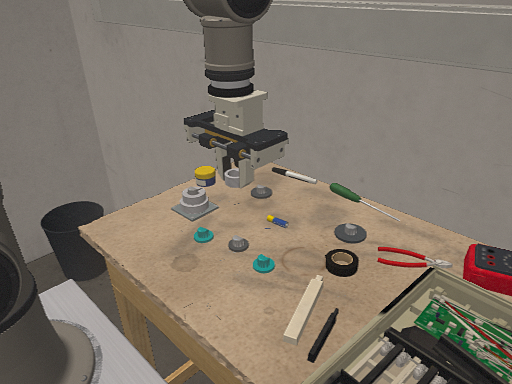

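```bash
python3 w.py w5; python3 circ.py w5 .4245 .0053 .006 .03 w5a; python3 circ.py w5 .4245 .0053 .166 .03 w5b;python3 - <<'E'
import cv2,numpy as np
a=[cv2.resize(cv2.imread(f"pics/{n}.png"),(400,400)) for n in("w5a","w5b")]
cv2.imwrite("pics/w5r.png",np.hstack(a))
E
```

```text
3.75 [0.4240074  0.00389171 0.15538215] [ 4.6e-03  1.0e+00 -4.0e-04]
```

View pics/w5r.png

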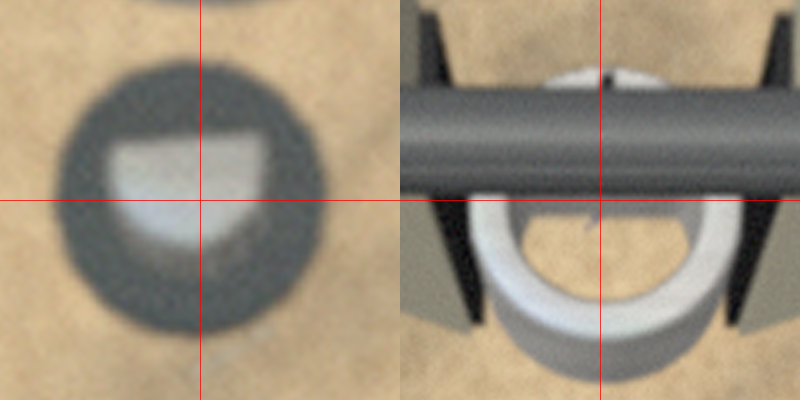

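Stand centre relative to the held collar is +1 mm in x and +2 mm in y, with a yaw of about +3°. Correcting, then going down to just above the post.

Call:
carry_out([
  {"dx":-0.001,"dy":0.002,"dz":0.03,"rx":0,"ry":0,"rz":-3,"grip":0.3},
  {"dx":-0.001,"dy":0.002,"dz":0.07,"rx":0,"ry":0,"rz":-3,"grip":0.3},
  {"dx":-0.001,"dy":0.002,"dz":0.105,"rx":0,"ry":0,"rz":-3,"grip":0.3},
  {"dx":-0.001,"dy":0.002,"dz":0.115,"rx":0,"ry":0,"rz":-3,"grip":0.3},
  {"dx":-0.001,"dy":0.002,"dz":0.115,"rx":0,"ry":0,"rz":-3,"grip":0.3},
  {"dx":-0.001,"dy":0.002,"dz":0.115,"rx":0,"ry":0,"rz":-3,"grip":0.3},
])

```text
t: 4.3
position: [0.4254, 0.0093, 0.0401]
ee_rot: [-0.027, 1.0, 0.0, -0.001]
force: [0.4, -0.8, -0.4]
gripper_width: 0.0412
```

```bash
python3 w.py w6; python3 circ.py w6 .425 .006 .022 .03 w6a; python3 circ.py w6 .425 .006 .05 .03 w6b;python3 - <<'E'
import cv2,numpy as np
a=[cv2.resize(cv2.imread(f"pics/{n}.png"),(400,400)) for n in("w6a","w6b")]
cv2.imwrite("pics/w6r.png",np.hstack(a))
E
```

```text
4.3 [0.42541732 0.00929521 0.04005969] [-5.330e-02  9.986e-01  5.000e-04]
```

View pics/w6r.png

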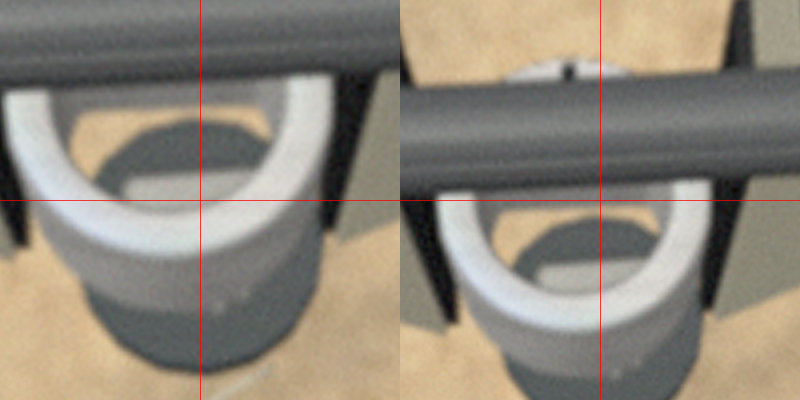

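Call:
carry_out([
  {"dx":0,"dy":0,"dz":0,"rx":0,"ry":0,"rz":0,"grip":0.3},
  {"dx":0,"dy":0,"dz":0,"rx":0,"ry":0,"rz":0,"grip":0.3},
])

```text
t: 4.52
position: [0.4264, 0.0085, 0.0415]
ee_rot: [-0.026, 1.0, -0.0, 0.001]
force: [-0.1, 0.7, -1.3]
gripper_width: 0.041
```

```bash
python3 w.py w7; python3 circ.py w7 .425 .006 .006 .03 w6a; python3 circ.py w7 .425 .006 .051 .03 w6b;python3 - <<'E'
import cv2,numpy as np
a=[cv2.resize(cv2.imread(f"pics/{n}.png"),(400,400)) for n in("w6a","w6b")]
cv2.imwrite("pics/w7r.png",np.hstack(a))
E
```

```text
4.5167 [0.42641602 0.00848955 0.04152856] [-5.250e-02  9.986e-01 -5.000e-04]
```

View pics/w7r.png

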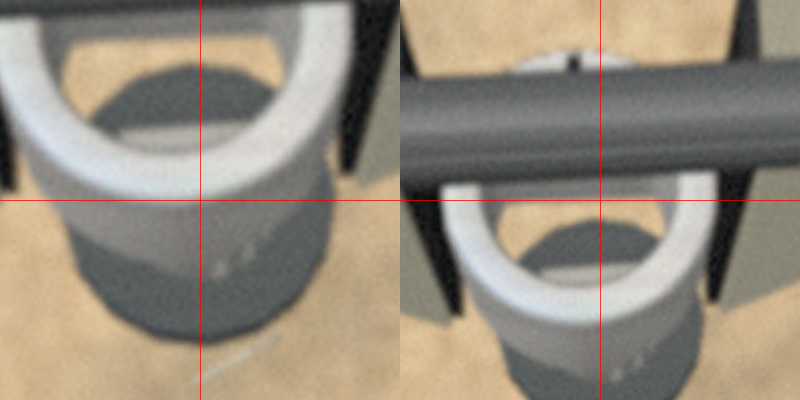

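The collar needs -2.5 mm in x and -3 mm in y. Correcting with time to settle, then lowering gently.

Call:
carry_out([
  {"dx":0.0025,"dy":-0.003,"dz":0,"rx":0,"ry":0,"rz":0,"grip":0.3},
  {"dx":0.0025,"dy":-0.003,"dz":0,"rx":0,"ry":0,"rz":0,"grip":0.3},
  {"dx":0.0025,"dy":-0.003,"dz":0.004,"rx":0,"ry":0,"rz":0,"grip":0.3},
  {"dx":0.0025,"dy":-0.003,"dz":0.008,"rx":0,"ry":0,"rz":0,"grip":0.3},
  {"dx":0.0025,"dy":-0.003,"dz":0.011,"rx":0,"ry":0,"rz":0,"grip":0.3},
  {"dx":0.0025,"dy":-0.003,"dz":0.014,"rx":0,"ry":0,"rz":0,"grip":0.3},
  {"dx":0.0025,"dy":-0.003,"dz":0.014,"rx":0,"ry":0,"rz":0,"grip":0.3},
])

```text
t: 5.15
position: [0.4227, 0.0052, 0.0256]
ee_rot: [-0.026, 1.0, 0.0, -0.001]
force: [0.2, 0.7, -0.3]
gripper_width: 0.0409
```

```bash
python3 w.py w8; python3 circ.py w8 .425 .006 .006 .03 w6a; python3 circ.py w8 .425 .006 .037 .03 w6b;python3 - <<'E'
import cv2,numpy as np
from station import bot
a=[cv2.resize(cv2.imread(f"pics/{n}.png"),(400,400)) for n in("w6a","w6b")]
cv2.imwrite("pics/w8r.png",np.hstack(a)); print(bot.state()['force'])
E
```

```text
5.15 [0.42273955 0.00524948 0.02560193] [-5.190e-02  9.987e-01  4.000e-04]
[-1.21311138  0.19908697  0.13778407]
```

View pics/w8r.png

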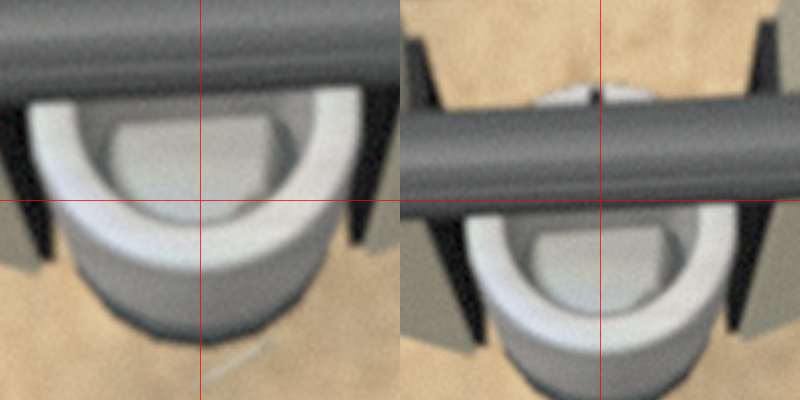

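Now threaded over the post with no force. Lowering the last 10 mm.

Call:
carry_out([
  {"dx":0,"dy":0,"dz":0.003,"rx":0,"ry":0,"rz":0,"grip":0.3},
  {"dx":0,"dy":0,"dz":0.006,"rx":0,"ry":0,"rz":0,"grip":0.3},
  {"dx":0,"dy":0,"dz":0.009,"rx":0,"ry":0,"rz":0,"grip":0.3},
  {"dx":0,"dy":0,"dz":0.01,"rx":0,"ry":0,"rz":0,"grip":0.3},
  {"dx":0,"dy":0,"dz":0.01,"rx":0,"ry":0,"rz":0,"grip":0.3},
])

```text
t: 5.62
position: [0.4228, 0.0053, 0.016]
ee_rot: [-0.026, 1.0, 0.0, -0.0]
force: [-0.5, -0.5, -0.8]
gripper_width: 0.0406
```

Call:
carry_out([
  {"dx":0,"dy":0,"dz":0,"rx":0,"ry":0,"rz":0,"grip":0.6},
  {"dx":0,"dy":0,"dz":0,"rx":0,"ry":0,"rz":0,"grip":0.6},
  {"dx":0,"dy":0,"dz":0,"rx":0,"ry":0,"rz":0,"grip":0.6},
  {"dx":0,"dy":0,"dz":-0.02,"rx":0,"ry":0,"rz":0,"grip":0.6},
  {"dx":0,"dy":0,"dz":-0.06,"rx":0,"ry":0,"rz":0,"grip":0.75},
  {"dx":0,"dy":0,"dz":-0.1,"rx":0,"ry":0,"rz":0,"grip":0.75},
  {"dx":0,"dy":0,"dz":-0.13,"rx":0,"ry":0,"rz":0,"grip":0.75},
  {"dx":0,"dy":0,"dz":-0.13,"rx":0,"ry":0,"rz":0,"grip":0.75},
])

```text
t: 6.28
position: [0.4263, 0.0047, 0.1519]
ee_rot: [-0.026, 1.0, -0.001, 0.006]
force: [1.4, 0.2, 0.1]
gripper_width: 0.0685
```

```bash
python3 w.py w9; python3 - <<'E'
from h import *
import pickle
from station import bot
s,c,p,d=pickle.load(open("w9.pkl","rb"))
# depth check of collar top
def hz(u,v,dep):
    r=R.from_quat(c['orientation']); ry=ray(c,u,v,True); ax=r.apply([0,0,1.]); return np.array(c['origin'])+ry*dep/(ry@ax)
uv=proj(c,[(.4248+.018*np.cos(a),.006+.018*np.sin(a),.026) for a in np.radians([60,90,135,180,225,270,300])],True)
for u,v in uv: print(hz(u,v,d[int(round(v)),int(round(u))]).round(4))
a=rectify(p,c,.425,.006,.03,.026,200/.03,True)
cv2.imwrite("pics/w9r.png",np.hstack([a,cv2.resize(p,(400,300))[:,:] if 0 else cv2.copyMakeBorder(cv2.resize(p,(400,300)),0,100,0,0,0)]))
E
```

```text
6.2833 [0.42633233 0.00474803 0.15193846] [-0.0522  0.9986 -0.0024]
[0.4341 0.0217 0.0251]
[0.4248 0.024  0.0259]
[0.4125 0.0188 0.0242]
[0.4069 0.006  0.0254]
[ 0.4122 -0.0067  0.0257]
[ 0.4248 -0.012   0.0261]
[ 0.4339 -0.0096  0.0257]
```

View pics/w9r.png

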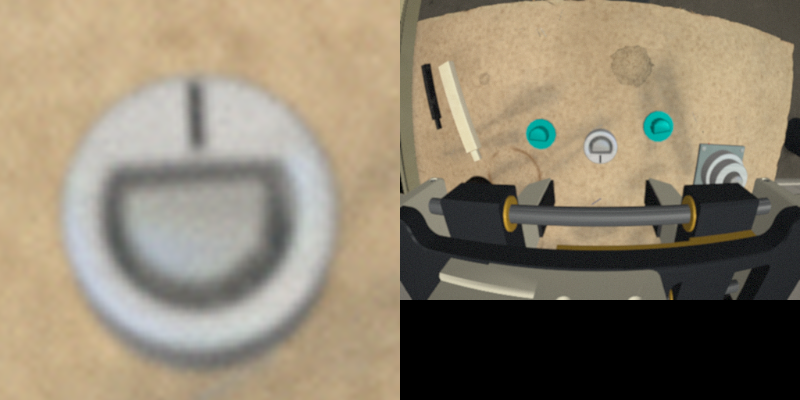

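Small collar seated: top at about 25.5 mm (26 expected) and flats mated, at (600,147) in the small view. Back to the stack for the medium collar.

Call:
carry_out([
  {"dx":-0.04,"dy":0.179,"dz":0,"rx":0,"ry":0,"rz":3,"grip":0.8},
  {"dx":-0.04,"dy":0.179,"dz":0,"rx":0,"ry":0,"rz":3,"grip":0.8},
  {"dx":-0.04,"dy":0.179,"dz":0,"rx":0,"ry":0,"rz":3,"grip":0.8},
  {"dx":-0.04,"dy":0.179,"dz":0,"rx":0,"ry":0,"rz":3,"grip":0.8},
  {"dx":-0.04,"dy":0.179,"dz":0,"rx":0,"ry":0,"rz":3,"grip":0.8},
  {"dx":-0.04,"dy":0.179,"dz":0,"rx":0,"ry":0,"rz":3,"grip":0.8},
  {"dx":-0.04,"dy":0.179,"dz":0,"rx":0,"ry":0,"rz":3,"grip":0.8},
  {"dx":-0.04,"dy":0.179,"dz":0,"rx":0,"ry":0,"rz":3,"grip":0.8},
])

```text
t: 7.0
position: [0.4529, 0.1852, 0.1454]
ee_rot: [0.0, 1.0, -0.0, -0.001]
force: [0.0, 0.1, -0.2]
gripper_width: 0.0735
```

```bash
python3 w.py w10; python3 circ.py w10 .4555 .1864 .046 .04 w6a; cp pics/w6a.png pics/w10r.png
```

```text
7.0 [0.45294112 0.18519361 0.14538871] [ 4.e-04  1.e+00 -8.e-04]
```

View pics/w10r.png

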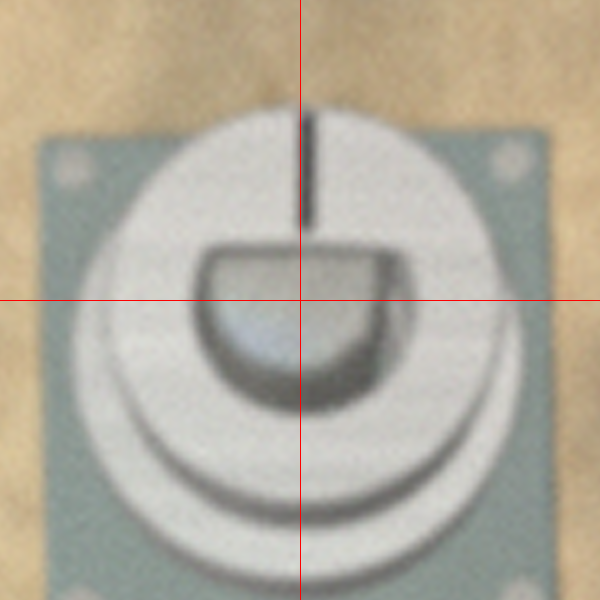

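Medium collar centre is (0.455, 0.1857), yaw 0. Going down, settling and gripping.

Call:
carry_out([
  {"dx":-0.002,"dy":0.0005,"dz":0.03,"rx":0,"ry":0,"rz":0,"grip":0.85},
  {"dx":-0.002,"dy":0.0005,"dz":0.07,"rx":0,"ry":0,"rz":0,"grip":0.85},
  {"dx":-0.002,"dy":0.0005,"dz":0.095,"rx":0,"ry":0,"rz":0,"grip":0.85},
  {"dx":-0.002,"dy":0.0005,"dz":0.109,"rx":0,"ry":0,"rz":0,"grip":0.85},
  {"dx":-0.002,"dy":0.0005,"dz":0.109,"rx":0,"ry":0,"rz":0,"grip":0.85},
  {"dx":-0.002,"dy":0.0005,"dz":0.109,"rx":0,"ry":0,"rz":0,"grip":0.85},
  {"dx":-0.002,"dy":0.0005,"dz":0.109,"rx":0,"ry":0,"rz":0,"grip":0.85},
])

```text
t: 7.63
position: [0.4566, 0.186, 0.0384]
ee_rot: [0.001, 1.0, 0.0, 0.001]
force: [-0.4, -0.4, -0.1]
gripper_width: 0.0778
```

Call:
carry_out([
  {"dx":0,"dy":0,"dz":0,"rx":0,"ry":0,"rz":0,"grip":0.4},
  {"dx":0,"dy":0,"dz":0,"rx":0,"ry":0,"rz":0,"grip":0.4},
  {"dx":0,"dy":0,"dz":0,"rx":0,"ry":0,"rz":0,"grip":0.4},
  {"dx":0,"dy":0,"dz":0,"rx":0,"ry":0,"rz":0,"grip":0.4},
  {"dx":0,"dy":0,"dz":0,"rx":0,"ry":0,"rz":0,"grip":0.4},
])

```text
t: 8.05
position: [0.456, 0.1866, 0.0379]
ee_rot: [0.0, 1.0, 0.0, 0.0]
force: [-0.2, -0.9, 3.8]
gripper_width: 0.0531
```

Call:
carry_out([
  {"dx":0,"dy":0,"dz":-0.02,"rx":0,"ry":0,"rz":0,"grip":0.4},
  {"dx":0,"dy":0,"dz":-0.06,"rx":0,"ry":0,"rz":0,"grip":0.4},
  {"dx":0,"dy":0,"dz":-0.1,"rx":0,"ry":0,"rz":0,"grip":0.4},
  {"dx":-0.03,"dy":-0.01,"dz":-0.11,"rx":0,"ry":0,"rz":-3,"grip":0.4},
  {"dx":-0.159,"dy":-0.062,"dz":-0.11,"rx":0,"ry":0,"rz":-7,"grip":0.4},
  {"dx":-0.159,"dy":-0.062,"dz":-0.11,"rx":0,"ry":0,"rz":-7,"grip":0.4},
  {"dx":-0.159,"dy":-0.062,"dz":-0.11,"rx":0,"ry":0,"rz":-7,"grip":0.4},
  {"dx":-0.159,"dy":-0.062,"dz":-0.11,"rx":0,"ry":0,"rz":-7,"grip":0.4},
])

```text
t: 8.72
position: [0.619, 0.1218, 0.1472]
ee_rot: [-0.06, 0.998, -0.0, 0.002]
force: [-2.0, -0.3, -0.6]
gripper_width: 0.0526
```

Call:
carry_out([
  {"dx":0,"dy":0,"dz":0,"rx":0,"ry":0,"rz":0,"grip":0.4},
  {"dx":0,"dy":0,"dz":0,"rx":0,"ry":0,"rz":0,"grip":0.4},
  {"dx":0,"dy":0,"dz":0,"rx":0,"ry":0,"rz":0,"grip":0.4},
])

```text
t: 8.97
position: [0.6133, 0.125, 0.1468]
ee_rot: [-0.061, 0.998, 0.0, -0.001]
force: [0.0, 0.1, -0.5]
gripper_width: 0.0525
```

```bash
python3 w.py w11; python3 circ.py w11 .614 .124 .006 .035 w6a; python3 - <<'E'
import pickle; s=pickle.load(open('w11.pkl','rb'))[0]; open('/tmp/z','w').write(str(s['position'][2]+.0081))
E
python3 circ.py w11 .614 .124 $(cat /tmp/z) .035 w6b;python3 - <<'E'
import cv2,numpy as np
a=[cv2.resize(cv2.imread(f"pics/{n}.png"),(400,400)) for n in("w6a","w6b")]
cv2.imwrite("pics/w11r.png",np.hstack(a))
E
```

```text
8.9667 [0.61329813 0.12502221 0.14681284] [-1.220e-01  9.925e-01  5.000e-04]
```

View pics/w11r.png

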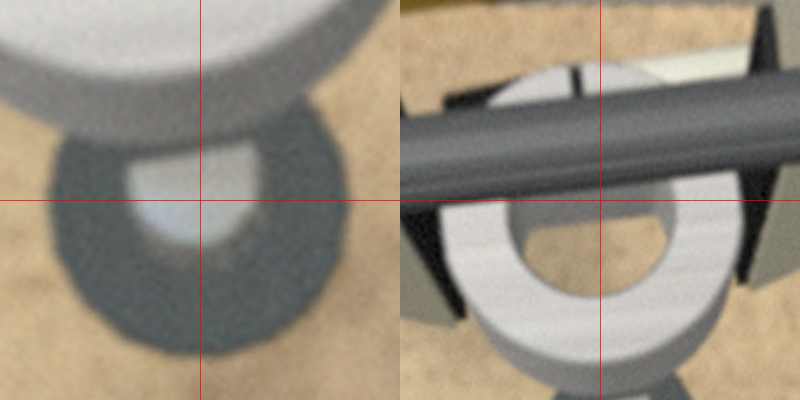

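View pics/w11.png

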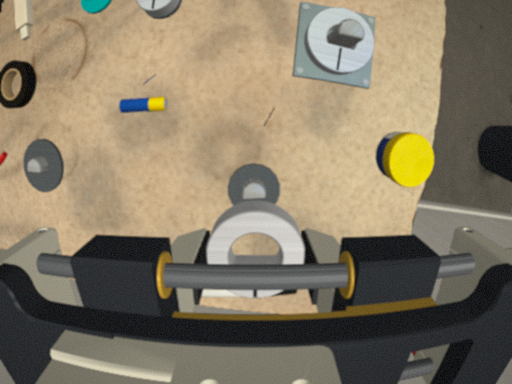

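The stand is +1.8 mm in x and -1.5 mm in y from the held collar, and the yaws agree at about 7.5°. Correcting and going down to just above the post.

Call:
carry_out([
  {"dx":-0.0015,"dy":-0.0015,"dz":0.03,"rx":0,"ry":0,"rz":0,"grip":0.4},
  {"dx":-0.0015,"dy":-0.0015,"dz":0.07,"rx":0,"ry":0,"rz":0,"grip":0.4},
  {"dx":-0.0015,"dy":-0.0015,"dz":0.095,"rx":0,"ry":0,"rz":0,"grip":0.4},
  {"dx":-0.0015,"dy":-0.0015,"dz":0.106,"rx":0,"ry":0,"rz":0,"grip":0.4},
  {"dx":-0.0015,"dy":-0.0015,"dz":0.106,"rx":0,"ry":0,"rz":0,"grip":0.4},
  {"dx":-0.0015,"dy":-0.0015,"dz":0.106,"rx":0,"ry":0,"rz":0,"grip":0.4},
  {"dx":-0.0015,"dy":-0.0015,"dz":0.106,"rx":0,"ry":0,"rz":0,"grip":0.4},
  {"dx":-0.0015,"dy":-0.0015,"dz":0.106,"rx":0,"ry":0,"rz":0,"grip":0.4},
])

```text
t: 9.68
position: [0.6177, 0.1235, 0.0437]
ee_rot: [-0.061, 0.998, 0.0, 0.002]
force: [-0.2, 0.3, -0.6]
gripper_width: 0.0527
```

```bash
cat > look.sh <<'E'
# name x y half topoffset
python3 w.py $1
python3 circ.py $1 $2 $3 .006 $4 w6a
Z=$(python3 -c "
import pickle; s=pickle.load(open('$1.pkl','rb'))[0]; print(s['position'][2]+$5)")
python3 circ.py $1 $2 $3 $Z $4 w6b
python3 -c "
import cv2,numpy as np
a=[cv2.resize(cv2.imread(f'pics/{n}.png'),(400,400)) for n in('w6a','w6b')]
cv2.imwrite('pics/$1r.png',np.hstack(a))"
E
bash look.sh w12 .614 .124 .035 .0081
```

```text
9.6833 [0.6176822  0.12346059 0.04369329] [-1.218e-01  9.926e-01 -1.000e-04]
```

View pics/w12r.png

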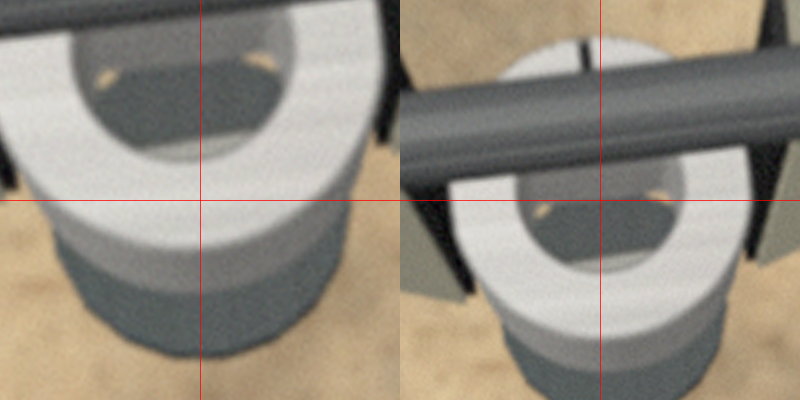

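Needs -3 mm in x. Correcting, settling and lowering onto the post.

Call:
carry_out([
  {"dx":0.003,"dy":0,"dz":0,"rx":0,"ry":0,"rz":0,"grip":0.4},
  {"dx":0.003,"dy":0,"dz":0,"rx":0,"ry":0,"rz":0,"grip":0.4},
  {"dx":0.003,"dy":0,"dz":0,"rx":0,"ry":0,"rz":0,"grip":0.4},
  {"dx":0.003,"dy":0,"dz":0.005,"rx":0,"ry":0,"rz":0,"grip":0.4},
  {"dx":0.003,"dy":0,"dz":0.008,"rx":0,"ry":0,"rz":0,"grip":0.4},
  {"dx":0.003,"dy":0,"dz":0.012,"rx":0,"ry":0,"rz":0,"grip":0.4},
  {"dx":0.003,"dy":0,"dz":0.015,"rx":0,"ry":0,"rz":0,"grip":0.4},
  {"dx":0.003,"dy":0,"dz":0.015,"rx":0,"ry":0,"rz":0,"grip":0.4},
])

```text
t: 10.4
position: [0.6132, 0.1228, 0.0253]
ee_rot: [-0.061, 0.998, 0.0, -0.0]
force: [0.6, -0.7, -1.0]
gripper_width: 0.0526
```

```bash
bash look.sh w13 .614 .124 .035 .0081
```

```text
10.4 [0.61319066 0.12278235 0.02532685] [-1.215e-01  9.926e-01  1.000e-04]
```

View pics/w13r.png

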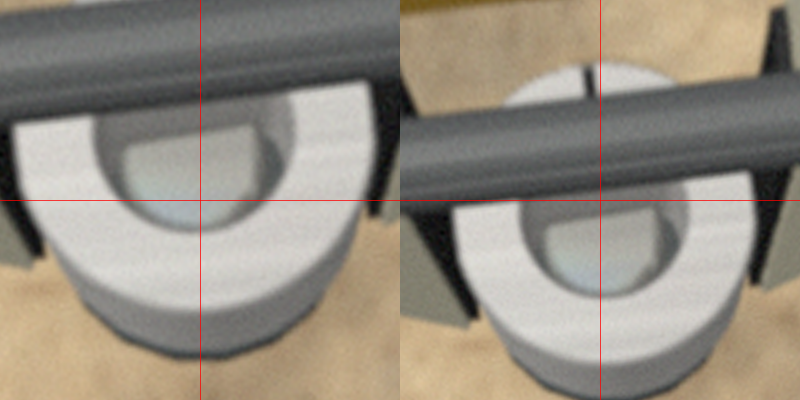

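Threaded with no force. Seating.

Call:
carry_out([
  {"dx":0,"dy":0,"dz":0.003,"rx":0,"ry":0,"rz":0,"grip":0.4},
  {"dx":0,"dy":0,"dz":0.005,"rx":0,"ry":0,"rz":0,"grip":0.4},
  {"dx":0,"dy":0,"dz":0.007,"rx":0,"ry":0,"rz":0,"grip":0.4},
  {"dx":0,"dy":0,"dz":0.007,"rx":0,"ry":0,"rz":0,"grip":0.4},
  {"dx":0,"dy":0,"dz":0.007,"rx":0,"ry":0,"rz":0,"grip":0.4},
])

```text
t: 10.87
position: [0.6133, 0.1228, 0.0192]
ee_rot: [-0.061, 0.998, 0.0, -0.0]
force: [0.8, 0.1, -1.7]
gripper_width: 0.0525
```

Call:
carry_out([
  {"dx":0,"dy":0,"dz":0.001,"rx":0,"ry":0,"rz":0,"grip":0.4},
  {"dx":0,"dy":0,"dz":0.001,"rx":0,"ry":0,"rz":0,"grip":0.75},
  {"dx":0,"dy":0,"dz":0.001,"rx":0,"ry":0,"rz":0,"grip":0.75},
  {"dx":0,"dy":0,"dz":0.001,"rx":0,"ry":0,"rz":0,"grip":0.75},
  {"dx":0,"dy":0,"dz":-0.02,"rx":0,"ry":0,"rz":0,"grip":0.75},
  {"dx":0,"dy":0,"dz":-0.06,"rx":0,"ry":0,"rz":0,"grip":0.85},
  {"dx":0,"dy":0,"dz":-0.1,"rx":0,"ry":0,"rz":0,"grip":0.85},
  {"dx":0,"dy":0,"dz":-0.13,"rx":0,"ry":0,"rz":0,"grip":0.85},
])

```text
t: 11.53
position: [0.6141, 0.1229, 0.1527]
ee_rot: [-0.061, 0.998, 0.0, 0.001]
force: [1.7, -0.1, 0.3]
gripper_width: 0.0775
```

```bash
cat > chk.py <<'E'
import sys
from h import *
import pickle
n=sys.argv[1]; x,y,r=map(float,sys.argv[2:5])
s,c,p,d=pickle.load(open(n+".pkl","rb"))
def hz(u,v,dep):
    q=R.from_quat(c['orientation']); ry=ray(c,u,v,True); ax=q.apply([0,0,1.]); return np.array(c['origin'])+ry*dep/(ry@ax)
uv=proj(c,[(x+r*np.cos(a),y+r*np.sin(a),.026) for a in np.radians([60,90,135,180,225,270,300])],True)
print([round(float(hz(u,v,d[int(round(v)),int(round(u))])[2]),4) for u,v in uv])
h=.04
a=rectify(p,c,x,y,h,.026,200/h,True)
cv2.imwrite(f"pics/{n}r.png",np.hstack([a,cv2.copyMakeBorder(cv2.resize(p,(400,300)),0,100,0,0,0)]))
E
python3 w.py w14; python3 chk.py w14 .6135 .124 .02
```

```text
11.5333 [0.6140966  0.12288084 0.15269164] [-0.1215  0.9926 -0.    ]
[0.0248, 0.0255, 0.0251, 0.0255, 0.0254, 0.0252, 0.0243]
```

View pics/w14r.png

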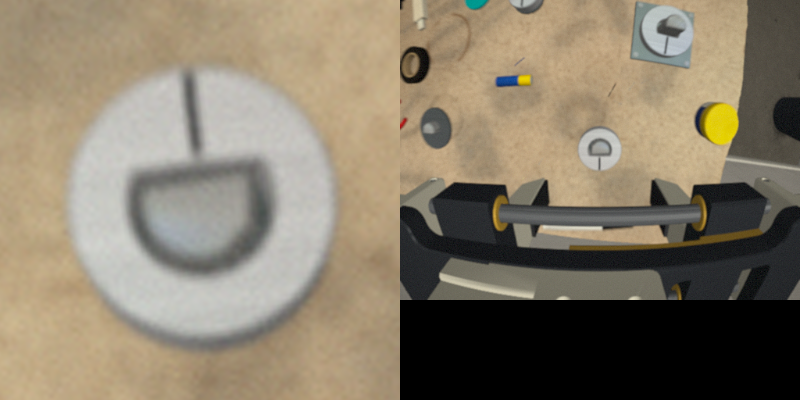

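Medium collar seated flat: its top is at about 25 mm all round. Back to the stack for the large one, with the gripper fully open.

Call:
carry_out([
  {"dx":0.149,"dy":0.082,"dz":0,"rx":0,"ry":0,"rz":7,"grip":1},
  {"dx":0.149,"dy":0.082,"dz":0,"rx":0,"ry":0,"rz":7,"grip":1},
  {"dx":0.149,"dy":0.082,"dz":0,"rx":0,"ry":0,"rz":7,"grip":1},
  {"dx":0.149,"dy":0.082,"dz":0,"rx":0,"ry":0,"rz":7,"grip":1},
  {"dx":0.149,"dy":0.082,"dz":0,"rx":0,"ry":0,"rz":7,"grip":1},
  {"dx":0.149,"dy":0.082,"dz":0,"rx":0,"ry":0,"rz":7,"grip":1},
  {"dx":0.149,"dy":0.082,"dz":0,"rx":0,"ry":0,"rz":7,"grip":1},
  {"dx":0.149,"dy":0.082,"dz":0,"rx":0,"ry":0,"rz":7,"grip":1},
])

```text
t: 12.25
position: [0.4571, 0.1859, 0.1496]
ee_rot: [0.0, 1.0, 0.0, 0.001]
force: [-0.2, 0.5, 0.3]
gripper_width: 0.0919
```

```bash
python3 w.py w15; python3 circ.py w15 .4555 .1864 .026 .04 w15r
```

```text
12.25 [0.45708207 0.18585856 0.14962357] [9.e-04 1.e+00 3.e-04]
```

View pics/w15r.png

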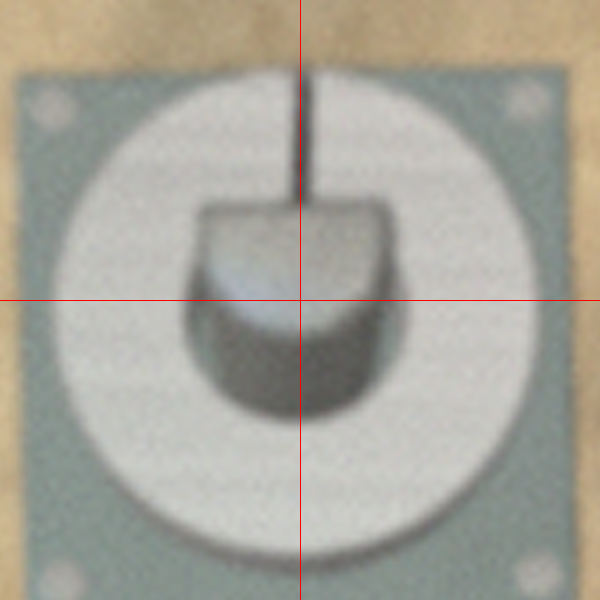

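Call:
carry_out([
  {"dx":0.002,"dy":0.001,"dz":0.03,"rx":0,"ry":0,"rz":0,"grip":1},
  {"dx":0.002,"dy":0.001,"dz":0.07,"rx":0,"ry":0,"rz":0,"grip":1},
  {"dx":0.002,"dy":0.001,"dz":0.105,"rx":0,"ry":0,"rz":0,"grip":1},
  {"dx":0.002,"dy":0.001,"dz":0.125,"rx":0,"ry":0,"rz":0,"grip":1},
  {"dx":0.002,"dy":0.001,"dz":0.131,"rx":0,"ry":0,"rz":0,"grip":1},
  {"dx":0.002,"dy":0.001,"dz":0.131,"rx":0,"ry":0,"rz":0,"grip":1},
  {"dx":0.002,"dy":0.001,"dz":0.131,"rx":0,"ry":0,"rz":0,"grip":1},
  {"dx":0.002,"dy":0.001,"dz":0.131,"rx":0,"ry":0,"rz":0,"grip":1},
])

```text
t: 12.97
position: [0.4551, 0.1872, 0.0197]
ee_rot: [0.0, 1.0, 0.0, 0.001]
force: [-0.4, -0.2, 0.2]
gripper_width: 0.0917
```

Call:
carry_out([
  {"dx":0,"dy":0,"dz":0.001,"rx":0,"ry":0,"rz":0,"grip":0.5},
  {"dx":0,"dy":0,"dz":0.001,"rx":0,"ry":0,"rz":0,"grip":0.5},
  {"dx":0,"dy":0,"dz":0.001,"rx":0,"ry":0,"rz":0,"grip":0.5},
  {"dx":0,"dy":0,"dz":0.001,"rx":0,"ry":0,"rz":0,"grip":0.5},
  {"dx":0,"dy":0,"dz":0.001,"rx":0,"ry":0,"rz":0,"grip":0.5},
  {"dx":0,"dy":0,"dz":0.001,"rx":0,"ry":0,"rz":0,"grip":0.5},
])

```text
t: 13.47
position: [0.4538, 0.1872, 0.0178]
ee_rot: [0.0, 1.0, 0.0, 0.0]
force: [-0.5, -0.4, 3.3]
gripper_width: 0.0647
```

Call:
carry_out([
  {"dx":0,"dy":0,"dz":-0.02,"rx":0,"ry":0,"rz":0,"grip":0.5},
  {"dx":0,"dy":0,"dz":-0.06,"rx":0,"ry":0,"rz":0,"grip":0.5},
  {"dx":0,"dy":0,"dz":-0.1,"rx":0,"ry":0,"rz":0,"grip":0.5},
  {"dx":0,"dy":0,"dz":-0.13,"rx":0,"ry":0,"rz":0,"grip":0.5},
  {"dx":-0.018,"dy":-0.036,"dz":-0.13,"rx":0,"ry":0,"rz":-2,"grip":0.5},
  {"dx":-0.036,"dy":-0.072,"dz":-0.13,"rx":0,"ry":0,"rz":-5,"grip":0.5},
  {"dx":-0.053,"dy":-0.107,"dz":-0.13,"rx":0,"ry":0,"rz":-7,"grip":0.5},
])

```text
t: 14.05
position: [0.507, 0.0792, 0.1481]
ee_rot: [-0.063, 0.998, -0.0, 0.001]
force: [1.1, 0.9, -0.8]
gripper_width: 0.0647
```

```bash
python3 - <<'E'
from h import *
from station import bot
s=bot.state(); print(s['position'],s['gripper_width'],delta(s,(.613,-.133,.148),7))
E
```

```text
[0.50704506 0.0792265  0.14811962] 0.06473534146996059 (array([-0.07831432, -0.22390475,  0.00029214]), array([-0.01151126,  0.09274223,  0.2526636 ]))
```

Call:
carry_out([
  {"dx":-0.078,"dy":-0.224,"dz":0,"rx":0,"ry":0,"rz":0,"grip":0.5},
  {"dx":-0.078,"dy":-0.224,"dz":0,"rx":0,"ry":0,"rz":0,"grip":0.5},
  {"dx":-0.078,"dy":-0.224,"dz":0,"rx":0,"ry":0,"rz":0,"grip":0.5},
  {"dx":-0.078,"dy":-0.224,"dz":0,"rx":0,"ry":0,"rz":0,"grip":0.5},
  {"dx":-0.078,"dy":-0.224,"dz":0,"rx":0,"ry":0,"rz":0,"grip":0.5},
  {"dx":-0.078,"dy":-0.224,"dz":0,"rx":0,"ry":0,"rz":0,"grip":0.5},
  {"dx":-0.078,"dy":-0.224,"dz":0,"rx":0,"ry":0,"rz":0,"grip":0.5},
  {"dx":-0.078,"dy":-0.224,"dz":0,"rx":0,"ry":0,"rz":0,"grip":0.5},
])

```text
t: 14.72
position: [0.6109, -0.1342, 0.1462]
ee_rot: [-0.059, 0.998, 0.0, -0.001]
force: [0.1, 0.1, -1.9]
gripper_width: 0.0646
```

Call:
carry_out([
  {"dx":0,"dy":0,"dz":0,"rx":0,"ry":0,"rz":0,"grip":0.5},
  {"dx":0,"dy":0,"dz":0,"rx":0,"ry":0,"rz":0,"grip":0.5},
  {"dx":0,"dy":0,"dz":0,"rx":0,"ry":0,"rz":0,"grip":0.5},
  {"dx":0,"dy":0,"dz":0,"rx":0,"ry":0,"rz":0,"grip":0.5},
])

```text
t: 15.05
position: [0.611, -0.1316, 0.1476]
ee_rot: [-0.062, 0.998, 0.0, 0.0]
force: [0.0, 0.1, -0.9]
gripper_width: 0.0649
```

```bash
bash look.sh w16 .613 -.133 .04 .0082
```

```text
15.05 [ 0.61100579 -0.13162842  0.14761441] [-1.230e-01  9.924e-01  1.000e-04]
```

View pics/w16r.png

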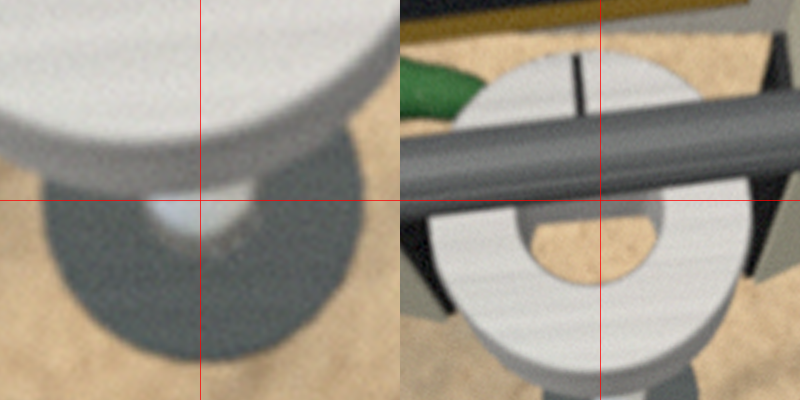

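View pics/w16.png

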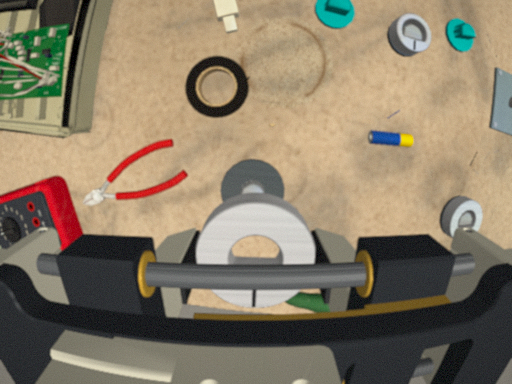

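Call:
carry_out([
  {"dx":-0.001,"dy":-0.0025,"dz":0.03,"rx":0,"ry":0,"rz":0,"grip":0.5},
  {"dx":-0.001,"dy":-0.0025,"dz":0.07,"rx":0,"ry":0,"rz":0,"grip":0.5},
  {"dx":-0.001,"dy":-0.0025,"dz":0.095,"rx":0,"ry":0,"rz":0,"grip":0.5},
  {"dx":-0.001,"dy":-0.0025,"dz":0.106,"rx":0,"ry":0,"rz":0,"grip":0.5},
  {"dx":-0.001,"dy":-0.0025,"dz":0.106,"rx":0,"ry":0,"rz":0,"grip":0.5},
  {"dx":-0.001,"dy":-0.0025,"dz":0.106,"rx":0,"ry":0,"rz":0,"grip":0.5},
  {"dx":-0.001,"dy":-0.0025,"dz":0.106,"rx":0,"ry":0,"rz":0,"grip":0.5},
  {"dx":-0.001,"dy":-0.0025,"dz":0.106,"rx":0,"ry":0,"rz":0,"grip":0.5},
])

```text
t: 15.77
position: [0.6138, -0.1355, 0.0436]
ee_rot: [-0.061, 0.998, -0.001, 0.002]
force: [0.6, 0.5, -0.4]
gripper_width: 0.0643
```

```bash
bash look.sh w17 .613 -.133 .04 .0082
```

```text
15.7667 [ 0.61384407 -0.13553342  0.04363433] [-0.1217  0.9926 -0.0018]
```

View pics/w17r.png

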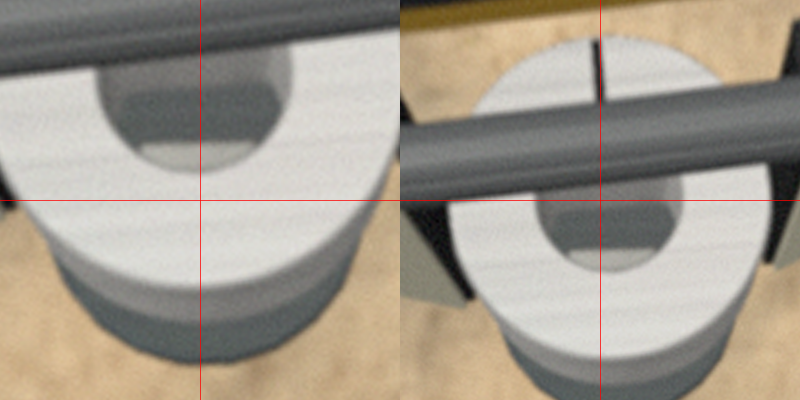

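Call:
carry_out([
  {"dx":0.0005,"dy":0.001,"dz":0,"rx":0,"ry":0,"rz":3,"grip":0.5},
  {"dx":0.0005,"dy":0.001,"dz":0,"rx":0,"ry":0,"rz":3,"grip":0.5},
  {"dx":0.0005,"dy":0.001,"dz":0,"rx":0,"ry":0,"rz":3,"grip":0.5},
  {"dx":0.0005,"dy":0.001,"dz":0.005,"rx":0,"ry":0,"rz":3,"grip":0.5},
  {"dx":0.0005,"dy":0.001,"dz":0.008,"rx":0,"ry":0,"rz":3,"grip":0.5},
  {"dx":0.0005,"dy":0.001,"dz":0.012,"rx":0,"ry":0,"rz":3,"grip":0.5},
  {"dx":0.0005,"dy":0.001,"dz":0.015,"rx":0,"ry":0,"rz":3,"grip":0.5},
  {"dx":0.0005,"dy":0.001,"dz":0.015,"rx":0,"ry":0,"rz":3,"grip":0.5},
])

```text
t: 16.48
position: [0.6112, -0.134, 0.0252]
ee_rot: [-0.035, 0.999, 0.0, -0.001]
force: [-0.4, 0.2, -2.0]
gripper_width: 0.0643
```

```bash
bash look.sh w18 .613 -.133 .04 .0082
```

```text
16.4833 [ 0.61123009 -0.13403691  0.02518551] [-6.960e-02  9.976e-01  8.000e-04]
```

View pics/w18r.png

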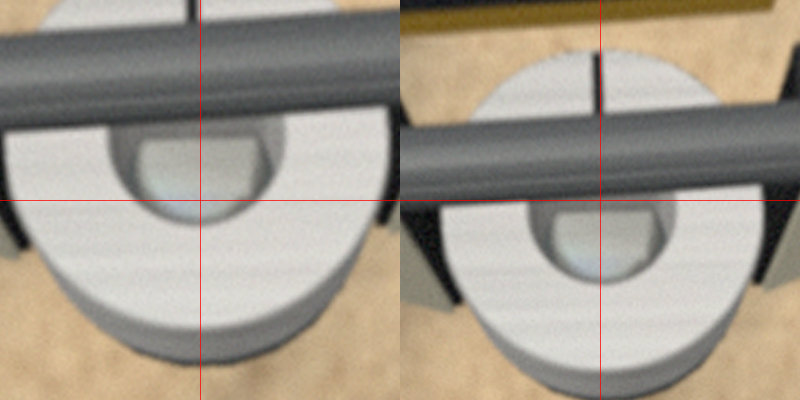

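Threaded over the post with no force. Seating, then releasing.

Call:
carry_out([
  {"dx":0,"dy":0,"dz":0.003,"rx":0,"ry":0,"rz":0,"grip":0.5},
  {"dx":0,"dy":0,"dz":0.005,"rx":0,"ry":0,"rz":0,"grip":0.5},
  {"dx":0,"dy":0,"dz":0.007,"rx":0,"ry":0,"rz":0,"grip":0.5},
  {"dx":0,"dy":0,"dz":0.007,"rx":0,"ry":0,"rz":0,"grip":0.5},
  {"dx":0,"dy":0,"dz":0.007,"rx":0,"ry":0,"rz":0,"grip":0.5},
])

```text
t: 16.95
position: [0.6118, -0.1342, 0.0192]
ee_rot: [-0.035, 0.999, 0.0, -0.0]
force: [0.2, -0.7, -1.3]
gripper_width: 0.0647
```

Call:
carry_out([
  {"dx":0,"dy":0,"dz":0.001,"rx":0,"ry":0,"rz":0,"grip":0.5},
  {"dx":0,"dy":0,"dz":0.001,"rx":0,"ry":0,"rz":0,"grip":0.85},
  {"dx":0,"dy":0,"dz":0.001,"rx":0,"ry":0,"rz":0,"grip":0.85},
  {"dx":0,"dy":0,"dz":0.001,"rx":0,"ry":0,"rz":0,"grip":0.85},
  {"dx":0,"dy":0,"dz":-0.02,"rx":0,"ry":0,"rz":0,"grip":0.85},
  {"dx":0,"dy":0,"dz":-0.06,"rx":0,"ry":0,"rz":0,"grip":0.85},
  {"dx":0,"dy":0,"dz":-0.1,"rx":0,"ry":0,"rz":0,"grip":0.85},
  {"dx":0,"dy":0,"dz":-0.13,"rx":0,"ry":0,"rz":0,"grip":0.85},
])

```text
t: 17.62
position: [0.6125, -0.1344, 0.1527]
ee_rot: [-0.035, 0.999, -0.001, 0.001]
force: [1.4, 0.4, -0.1]
gripper_width: 0.0781
```

```bash
python3 w.py w19; python3 chk.py w19 .613 -.1335 .025
```

```text
17.6167 [ 0.61251243 -0.13440811  0.15271241] [-0.0695  0.9976 -0.0011]
[0.0257, 0.0256, 0.0251, 0.0257, 0.0247, 0.0252, 0.0261]
```

View pics/w19r.png

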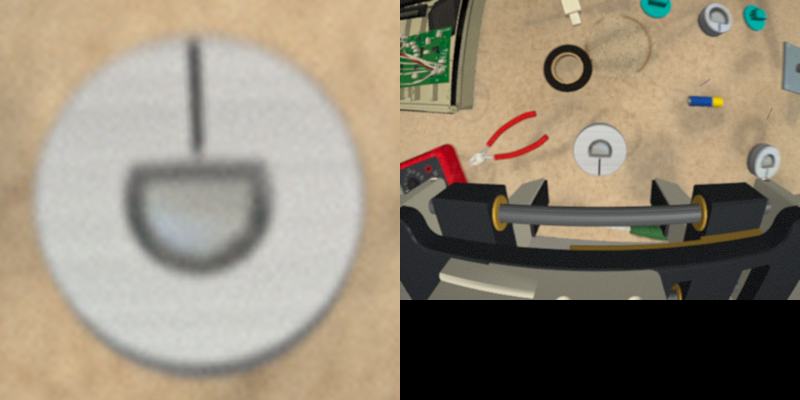

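The large collar is seated. One last check on the bystanders with the scene camera and the depth pictures before handing in.

```bash
python3 - <<'E'
from h import *
from station import bot
p,d=bot.capture("scene"); p=p[:,:,::-1]; cv2.imwrite("pics/s20.png",p)
a=cv2.imread("pics/scene0.png")
for n,(u,v,h) in dict(jar=(205,174,12),tape=(341,262,20),battery=(278,221,12)).items():
    x=a[v-h:v+h,u-h:u+h].astype(int);y=p[v-h:v+h,u-h:u+h].astype(int)
    print(n,"mean abs diff",abs(x-y).mean().round(1))
E
```

```text
jar mean abs diff 7.3
tape mean abs diff 4.4
battery mean abs diff 4.6
```

View pics/s20.png

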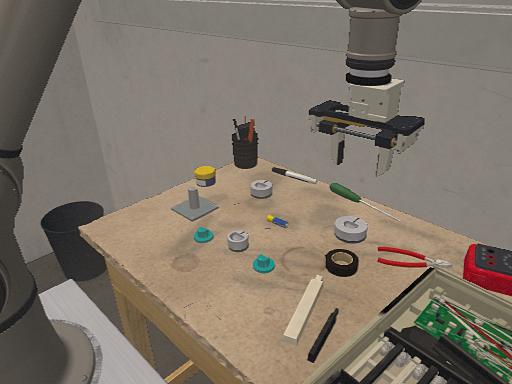

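The scene view shows the collars on their stands at (237,241), (261,188) and (350,229). The spindle is empty, and the jar (205,175), tape (341,262) and battery (278,221) are where they started.

```bash
python3 -c "
from station import bot
print(bot.finish_job())"
```

```text
the job is handed in; nothing more can be done
None
```

All three collars are off the spindle and on the dark stands of matching width, with their bore flats turned to the post flats. They are released and the arm is clear. I handed the job in at about 17.7 s of the 86 s allowed.

- **Seating:** by wrist-camera depth, the collar tops are at 24–26 mm all round, against 26 mm expected when seated. The flats look mated in the close-up views.
- **Forces:** the wrist force I read at the end of each move stayed under about 4 N. I did not check between readings.
- **Bystanders:** the tape and battery patches match the start picture. The jar patch differs slightly more, probably because the stack next to it is gone, and the jar shows no shift by eye.
- **Disagreements on the way:** the top and wrist cameras differed by 1–2 mm. After each descent the collar was also off by about 1.5–4 mm, so I corrected it just above the post before lowering. I turned the large collar back 3° there, because its stand's flat looked closer to 2–3° than the top camera's 5°.

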